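Level the sprung appliance shelf with its foot knob and keep it pressed

ROBOT

A 6-joint arm with a two-finger parallel gripper is mounted at the origin on a cart in front of the work surface, level with it; the furniture and walls round the work are solid. World frame = base frame: x ahead of the robot, y to its left, z up, the work surface at z = 0. Lengths are in m, angles in rad, forces in N, time in s.
With the tool pointing down it reaches from about 0.375 to 0.975 m from the base axis. Payload 3.8 kg.
Tool frame: the origin (TCP) lies midway between the tips of the shut fingers; the grasp point (between the pads) lies 19 mm behind it; z points along the fingers, y is the line along which they close (so a half turn about z gives the same grasp; the last joint's range is limited). The gripper opens to 85 mm and grips with 20 to 120 N. Pads are 22 mm wide; open, the fingers measure 114 mm over their backs; the gripper's body (76 mm by 85 mm) begins 54 mm behind the grasp point. The pads swing forward as they close: fully open they stand 13 mm farther back than shut.
Start: joints at [1.176, 0.264, 1.604, -0, 1.274, -0.037], TCP at [0.236, 0.632, 0.231] pointing down, gripper open.
Joint ranges: [-2.63, 2.63], [-0.94, 2.18], [0.31, 2.57], [-1.31, 4.45], [0, 2.66], [-2.55, 2.55]. Speed limits (rad/s): [2.57, 2.57, 3.14, 3.14, 3.14, 3.14].

INTERFACE

Orientations are given as a rotation vector (axis times angle).
In Python, from workcell import bot gives the robot as it stands.
- The arm moves only by the tool jog_arm, never from a script. Its argument "motion" is a list of rows, each a list of 5 numbers: the opening, from -1 (shut) to 1 (fully open), then the shift along the tool's x, y, z in mm, then the turn about the tool's z in degrees. In form: [[claw, x, y, z, twist], ...]. A call has 1 to 10 rows; each row shifts and turns the commanded pose from where the row before left it, along the tool's axes as they then stand; what a row does not reach is not made up. A row lasts 1/12 s, in which the tool goes at most 41.7 mm and 7.16 degrees, less where a joint would pass 70% of its speed; a pose out of reach is approached as far as the arm can. A call with a gripper value outside its range is refused whole. The fingers move at their own pace and stop on an object; "force" is the grip in N (left out, the last holds). Time passes only in rows, so rows that do not move let the fingers close. It gives the time, the measured TCP pose, the force, the opening and the grip force at its end, in the units of the state.
- bot.read_state(): the state, without advancing time (a new reading comes with each control period).
- bot.read_camera(name): name is "side" or "top" or "wrist"; returns (picture, depth): 400x640x3 uint8, red, green, blue; 400x640 float32, m along the optical axis (not along the pixel's ray), 0 where there is no reading.
- bot.get_calibration(name): a dict with "vfov" (degrees; the focal length in pixels is half the picture's height over the tangent of half this angle, whatever the lens; pixels are square), "cx", "cy" (the principal point, pixels), "dist" ([k1, k2, p1, p2, k3] as OpenCV has them; the pictures are not rectified), "rvec" (rotation vector, rad) and "tvec" (3), from world to camera coordinates, as OpenCV has them; the wrist camera has in their place "tool_from_camera" (4x4, takes a point from camera to tool coordinates, whose origin is the TCP and whose axes are the flange's). Camera axes: x right, y down, z forward; pixel columns grow to the right and rows downward; lengths in m; the calibration is good to about 2 mm. A picture is of the moment at which its call begins: read the wrist's pose just before it. get_calibration takes no time and is no camera call.
- bot.finish_job(): hands the job in; it is judged then, once.
The state is a dict: "time": time; "q": joint angles; "joint_vel": joint speeds; "joint_torque": joint torques, N m; "tool_pos": TCP position; "tcp_rot": TCP orientation; "wrist_force": force on the tool from outside, world axes, zero at the start; "torque": the same for the moment, N m; "width": opening from 0.0 (shut) to 1.0 (fully open); "grip_force": force on a finger pad.
Only numpy, scipy, OpenCV 4.12 (cv2) and the standard library are available. Lean on these libraries where they do the work, as an engineer would, in place of code of your own. Each camera call takes 0.05 s, during which the arm holds its last target. There are 200 camera calls.

TASK

Slide the spirit level along the shelf by its upright tab until it is against its stops, with its forked toe under the washer of the levelling foot. Then grip the foot's knob, push it down so that the level is pressed on and the foot bears on its steel pad, and turn it until the bubble stands between the two lines. Finish while still gripping the knob and holding it down, with the bubble between the lines; do not shift the mug, tea carton, tub or scoop that stand around.

Things in the scene. Friction and masses are not known exactly. Their poses are not given: they have to be found in the camera images.
- frame: Steel base strip, 50x385x4, fixed; place and yaw vary. Origin on the worktop under the middle; y along the shelf from foot end (-y) to pivot end (+y), z up. Wooden board on it (120 in x, 355 in y, 16 thick, top at 50 mm when level) is hinged about x at y=+0.17, z=0.03. A leaf spring lifts its free foot end 9 mm above level; about 2 N on the knob push it down.
- pad: Steel disc, 44 mm across, on the base strip straight under the foot, at y = -0.12 of the frame; top 10 mm above the worktop, give or take 0.6 mm. Its origin is at the worktop level. Fixed.
- foot: Steel levelling foot, 28 mm disc on a threaded stem, under the board below the knob; origin at the centre of its underside. It moves out of the board as the knob is turned and lands on the pad when the knob is pushed down.
- level (a joint): Slide of the spirit level along its rails on the shelf, in m: 0 far from the knob (towards +y of the frame), 0.08 against the two steel stops with the forked toe round the foot's post, under the washer. It moves towards -y of the frame; friction about 1.5 N; it stays where it is left.
- tab_grip (a point): Grip point of the spirit level: in its upright aluminium tab, 10 mm below the tab's top. Tab 22 mm thick (frame x, pinch across this), 26 long (frame y), 30 high on the 18 mm high level; its top is 48 mm above the board. The level is an aluminium bar 29x140 mm, tab at its +y end, forked toe at its -y end.
- vial_mid (a point): Middle of the vial in the level's top, 60 mm from the tab towards the knob; vial 74 x 20 mm, olive-tinted liquid, two black cross lines 22 mm apart, bubble 14 mm long, 15 wide, nearly white.
- bubble (a joint): Place of the bubble along the vial in m: 0 centred, + towards the knob (knob end too high), - towards the tab (knob end too low); 0.8 mm per mrad of tilt. Between the lines within +-0.004. Knob not pressed: near +0.024. It lags: wait 1.5 s before reading. With the foot on its pad it moves about 11 mm per rad of knob, towards + for clockwise.
- knob (a joint): Turning of the knob in rad, positive clockwise seen from above, range -2.0 to 1.2. Clockwise screws the foot out 4 mm per rad and so lifts the knob end of the pressed shelf. It starts screwed in too far by 0.45 to 1.55 rad; the right value lies within 0.2 of zero, as the pad's height varies. It stays as left, also under the push; friction 0.06 N m.
- press (a joint): How far the knob is pushed down against its own spring, in m: 0 free, 0.012 at its end stop; 0.9 N per mm. As the foot screws out the shelf rises under the knob, so the push grows if the hand stays put. Held down means more than 0.004, with the foot on its pad; 0.008 to 0.010 seats it surely, for a gripped knob resists rocking a little.
- knob_head: The round, barrel-shaped black knob itself, 41 mm across, 28 high; origin at the centre of its underside.
- knob_grip (a point): Grip point of the knob, on its upright axis 12 mm below its top, where it is widest. Black ribbed barrel-shaped knob (it can rock in the fingers as the shelf tilts), 41 mm across, 28 high, at y=-0.12 of the frame, top 68 mm above the board. Fingertips up to 33 mm below its top clear the level. To seat the foot it goes 9 mm down to level, up to 6 mm more (foot too short), plus its spring's travel.
- mug_3: white mug with pale dots, 89x122x86 mm; loose bystander near the shelf; origin under its centre
- tea_box: small yellow tea carton, 63x76x55 mm; loose bystander near the shelf; origin under its centre
- tub_1: small white food tub with lid, 72x71x71 mm; loose bystander near the shelf; origin under its centre
- coffee_scoop: steel coffee scoop lying flat, 96x35x17 mm; loose bystander near the shelf; origin under its centre

How it is judged:
On the way, in this order (a step that is already met when the one before it is completed fails the run):
1. the spirit level is slid against its stops (value of joint level above 0.077 m), for 0.2 s.
2. the knob is pushed down and the foot bears on its pad (value of joint level above 0.077 m and value of joint press above 0.004 m and contact force between foot and pad above 0.8 N), for 0.2 s.
At the end, for the whole second after the job is handed in: The level is within 3 mm of its stops, the knob is held down by more than 4 mm with the foot pressing on its pad with more than 0.8 N, the bubble is within 4 mm of the middle of the vial (between the lines), and the fingers are still on the knob (all of step 2 and value of joint bubble between -0.004 and 0.004 m and contact force between the fingers and knob_head above 1 N); the arm keeps its last pose, push and grip.
It fails at once if the mug is shifted by more than 3 cm (distance of mug_3 from where it was at the start of the episode above 0.03 m).
It fails at once if the tea carton is shifted by more than 3 cm (distance of tea_box from where it was at the start of the episode above 0.03 m).
It fails at once if the tub is shifted by more than 3 cm (distance of tub_1 from where it was at the start of the episode above 0.03 m).
It fails at once if the scoop is shifted by more than 3 cm (distance of coffee_scoop from where it was at the start of the episode above 0.03 m).
It also fails if it takes over 54 s, if anything falls off the work surface, if the arm or the gripper's body presses on something with over 40 N, if the wrist force passes 120 N, or if a joint passes its speed limit or range.

## Working session

There is one attempt and no reset: what is moved stays moved. The work goes in short steps, Python scripts to look and compute and a tool call to move; the robot and the scene stay as the last step left them, time stands still between calls to the robot, and variables do not carry over. Pictures are saved under pics/ and viewed, at most 10 in all, crops included, and the job is handed in when it is done.

Besides the shell and the picture viewer there is one more tool, called after "Emit:" as name(argument=value, ...) on one line, values as JSON. jog_arm: Moves the arm, as the interface text tells. Its arguments: {"type":"object","properties":{"motion":{"type":"array"},"force":{"type":"number"}},"required":["motion"]}

```bash
ls; mkdir -p pics; cat > h.py <<'E'
import numpy as np, cv2
from workcell import bot
from scipy.spatial.transform import Rotation as R
def K(c):
    f=200/np.tan(np.radians(c["vfov"])/2); return np.array([[f,0,c["cx"]],[0,f,c["cy"]],[0,0,1.]])
def pose(name,st=None):
    c=bot.get_calibration(name)
    if name=="wrist":
        st=st or bot.read_state(); T=np.eye(4);T[:3,:3]=R.from_rotvec(st["tcp_rot"]).as_matrix();T[:3,3]=st["tool_pos"]
        M=T@np.array(c["tool_from_camera"]); return c,M[:3,:3],M[:3,3]
    Rm=R.from_rotvec(np.ravel(c["rvec"])).as_matrix(); return c,Rm.T,-Rm.T@np.ravel(c["tvec"])
def rays(name,px,st=None):
    c,Rm,o=pose(name,st)
    u=cv2.undistortPoints(np.array(px,float).reshape(-1,1,2),K(c),np.array(c["dist"],float)).reshape(-1,2)
    return o,np.c_[u,np.ones(len(u))]@Rm.T
def onplane(name,px,z,st=None):
    o,d=rays(name,px,st); return o+d*((z-o[2])/d[:,2])[:,None]
def ondepth(name,px,dep,st=None):
    o,d=rays(name,px,st); return np.array([o+r*dep[int(round(p[1])),int(round(p[0]))] for p,r in zip(px,d)])
def save(n,im): cv2.imwrite("pics/"+n,im[:,:,::-1])
E
python3 - <<'E'
from h import *
for n in("top","side"):
    im,d=bot.read_camera(n); save(n+"0.png",im); np.savez(n+"0",im=im,d=d)
print(bot.read_state())
E
```

```text
pics
{'time': 0.1, 'q': array([ 1.17608691e+00,  2.64696647e-01,  1.60524893e+00, -1.28031233e-05,
        1.27369388e+00, -3.68945233e-02]), 'joint_vel': array([-0.0008178 , -0.00066351, -0.00366625, -0.00278078,  0.00090897,
        0.00016406]), 'joint_torque': array([ 4.93894586e-04, -5.16708720e+01, -3.68588948e+01, -6.77217531e-05,
        6.35251476e-03,  7.58611307e-08]), 'tool_pos': array([0.23615119, 0.63163494, 0.23006762]), 'tcp_rot': array([-0.55897879, -3.09102874,  0.00314423]), 'wrist_force': array([-0.40500383,  0.0444566 ,  0.34899134]), 'torque': array([-0.03758057,  0.04602443,  0.02322169]), 'grip_force': 0.0, 'width': 0.9975081709688755}
```

View pics/top0.png

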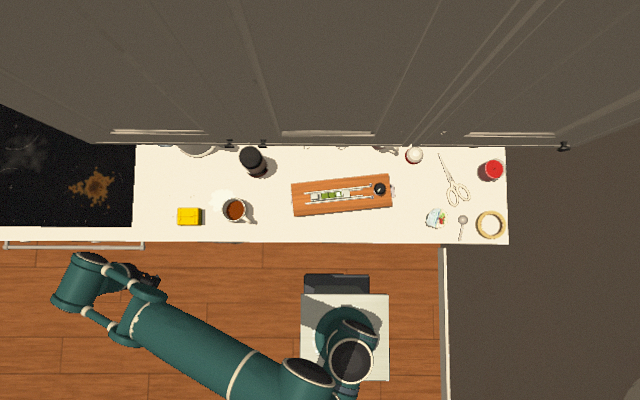

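View pics/side0.png

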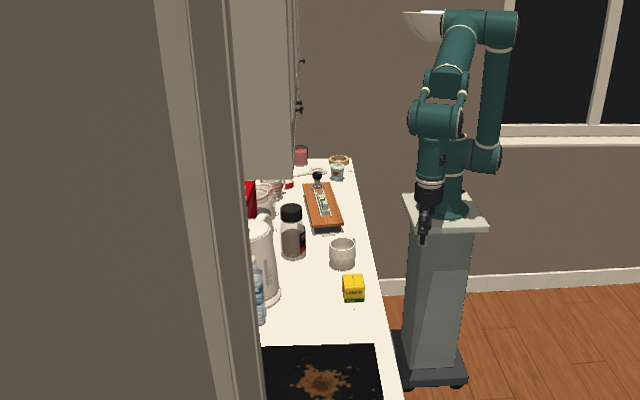

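The top view shows the board from (292,197) to (393,195), with the knob at (379,188) and the tab end at about (312,196). The mug is at (235,209), the carton at (188,215), the tub at (436,217) and the scoop at (462,225).

```bash
python3 - <<'E'
from h import *
z=np.load("top0.npz");im,d=z["im"],z["d"]
hsv=cv2.cvtColor(im,cv2.COLOR_RGB2HSV)
m=((hsv[...,0]<18)&(hsv[...,1]>110)&(hsv[...,2]>90)).astype(np.uint8); m[:160]=0;m[222:]=0;m[:,:280]=0;m[:,400:]=0
m=cv2.morphologyEx(m,cv2.MORPH_CLOSE,np.ones((15,15)))
c=max(cv2.findContours(m,0,1)[0],key=cv2.contourArea)
box=cv2.boxPoints(cv2.minAreaRect(c)); print(box)
P=onplane("top",box,.055); print("board",P.round(4), P.mean(0))
for a,b in((0,1),(1,2)): print(np.linalg.norm(P[a]-P[b]))
k=((im.max(2)<50)).astype(np.uint8); k[:178]=0;k[200:]=0;k[:,:365]=0;k[:,390:]=0
ys,xs=np.nonzero(k);print(xs.min(),xs.max(),ys.min(),ys.max()); kc=[[(xs.min()+xs.max())/2,(ys.min()+ys.max())/2]]
print("knob",onplane("top",kc,.12))
for n,p,h in(("mug",(235,209),.08),("tea",(188,216),.05),("tub",(436,217),.06),("scoop",(462,225),.01)): print(n,onplane("top",[p],h).round(3))
save("topc.png",cv2.resize(im[165:235,280:400],None,fx=6,fy=6,interpolation=cv2.INTER_CUBIC))
E
```

```text
[[290.1176  183.33862]
 [388.3747  172.71625]
 [391.9444  205.73575]
 [293.68732 216.35812]]
board [[ 0.5443  0.1988  0.055 ]
 [ 0.5858 -0.1542  0.055 ]
 [ 0.4665 -0.166   0.055 ]
 [ 0.4256  0.1842  0.055 ]] [0.5055268  0.01570222 0.055     ]
0.3555150363712561
0.11983257309725207
374 384 184 193
knob [[ 0.51938296 -0.11134505  0.12      ]]
mug [[0.448 0.389 0.08 ]]
tea [[0.424 0.562 0.05 ]]
tub [[ 0.427 -0.321  0.06 ]]
scoop [[ 0.402 -0.428  0.01 ]]
```

View pics/topc.png

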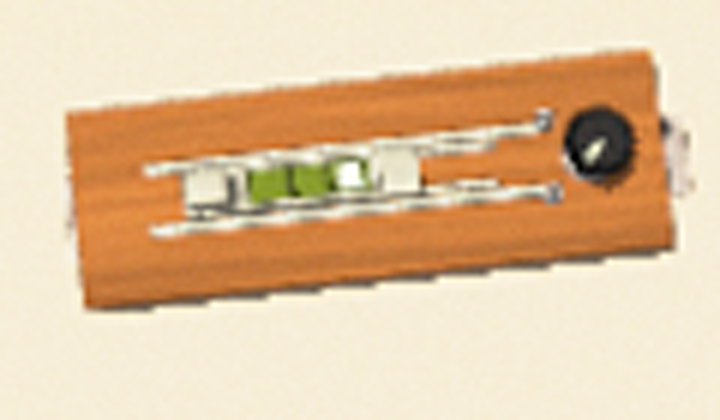

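The crop shows the tab at crop (207,190), the vial at (308,180) with its bubble by the knob-side line, and the knob at (600,145). Next I'll plan the approach over the tab.

```bash
cat >> h.py <<'E'
def axes(st): return R.from_rotvec(st["tcp_rot"]).as_matrix()
def plan(target,fdir,n,st=None):
    """rows to reach world target with tool y along fdir (xy), n rows"""
    st=st or bot.read_state(); A=axes(st); 
    want=np.arctan2(fdir[1],fdir[0]); have=np.arctan2(A[1,1],A[0,1])
    dw=(want-have+np.pi/2)%np.pi-np.pi/2; tw=-np.degrees(dw)
    d=(np.array(target)-st["tool_pos"])*1000; print("world d",d.round(1),"twist",tw.round(2))
    for i in range(n):
        Ai=A@R.from_euler("z",tw*i/n,degrees=True).as_matrix()
        print([1]+list((Ai.T@(d/n)).round(1))+[round(tw/n,2)])
E
python3 - <<'E'
from h import *
t=onplane("top",[(314.5,196.7)],.10)[0];print("tab",t)
print(np.array(bot.get_calibration("wrist")["tool_from_camera"]).round(3),bot.get_calibration("wrist")["vfov"])
plan([t[0],t[1],.22],(.993,.117),14)
E
```

```text
tab [0.49150927 0.11008048 0.1       ]
[[-0.001 -0.963 -0.271  0.07 ]
 [ 1.    -0.001  0.001 -0.001]
 [-0.001 -0.271  0.963 -0.141]
 [ 0.     0.     0.     1.   ]] 69.42701231958593
world d [ 255.4 -521.6  -10.1] twist 62.78
[1, np.float64(-30.1), np.float64(-28.5), np.float64(0.8), np.float64(4.48)]
[1, np.float64(-32.3), np.float64(-26.1), np.float64(0.8), np.float64(4.48)]
[1, np.float64(-34.2), np.float64(-23.5), np.float64(0.8), np.float64(4.48)]
[1, np.float64(-35.9), np.float64(-20.7), np.float64(0.8), np.float64(4.48)]
[1, np.float64(-37.4), np.float64(-17.8), np.float64(0.8), np.float64(4.48)]
[1, np.float64(-38.7), np.float64(-14.9), np.float64(0.8), np.float64(4.48)]
[1, np.float64(-39.8), np.float64(-11.8), np.float64(0.8), np.float64(4.48)]
[1, np.float64(-40.6), np.float64(-8.6), np.float64(0.8), np.float64(4.48)]
[1, np.float64(-41.1), np.float64(-5.4), np.float64(0.8), np.float64(4.48)]
[1, np.float64(-41.4), np.float64(-2.2), np.float64(0.8), np.float64(4.48)]
[1, np.float64(-41.5), np.float64(1.0), np.float64(0.8), np.float64(4.48)]
[1, np.float64(-41.3), np.float64(4.3), np.float64(0.8), np.float64(4.48)]
[1, np.float64(-40.8), np.float64(7.5), np.float64(0.8), np.float64(4.48)]
[1, np.float64(-40.1), np.float64(10.7), np.float64(0.8), np.float64(4.48)]
```

Emit:
jog_arm(motion=[[1,-30,-28,0,4.5],[1,-32,-26,0,4.5],[1,-34,-23,0,4.5],[1,-36,-21,0,4.5],[1,-37,-18,0,4.5],[1,-38,-15,0,4.5],[1,-39,-12,0,4.5],[1,-40,-9,0,4.5],[1,-41,-5,0,4.5],[1,-41,-2,0,4.5]], force=40)

```text
time: 0.93
tool_pos: [0.4161, 0.2604, 0.231]
tcp_rot: [-1.704, -2.639, 0.0]
wrist_force: [0.7, 0.4, 0.3]
width: 0.998
grip_force: 0.0
```

Emit:
jog_arm(motion=[[1,-41,1,0,4.5],[1,-41,4,0,4.5],[1,-25,5,0,4.5],[1,-20,5,0,4.5],[1,0,0,0,0],[1,0,0,0,0]])

```text
time: 1.43
tool_pos: [0.4718, 0.1461, 0.2308]
tcp_rot: [-2.093, -2.342, 0.001]
wrist_force: [-0.9, 0.7, 0.1]
width: 1.003
grip_force: 0.0
```

```bash
python3 - <<'E'
from h import *
st=bot.read_state()
im,d=bot.read_camera("wrist"); save("w1.png",im); np.savez("w1",im=im,d=d,pos=st["tool_pos"],rot=st["tcp_rot"])
print(st["time"],st["tool_pos"],axes(st).round(3))
E
```

```text
1.4333 [0.47184491 0.14611455 0.2308219 ] [[-0.112  0.994 -0.001]
 [ 0.994  0.112  0.   ]
 [ 0.    -0.001 -1.   ]]
```

View pics/w1.png

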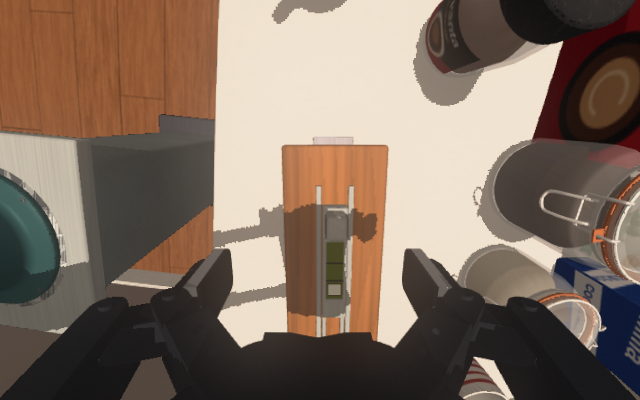

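The wrist view shows the tab at about (337,223), the vial at (335,270), the board's edges at columns 283 and 387, and the knob hidden below the gripper.

```bash
python3 - <<'E'
from h import *
z=np.load("w1.npz");st={"tool_pos":z["pos"],"tcp_rot":z["rot"]};d=z["d"]
px=[(x,y) for y in range(195,320) for x in range(300,370)]
P=ondepth("wrist",px,d,st); f=np.array([.993,.117]);g=np.array([-.117,.993])
for lo,hi in((.09,.12),(.064,.08),(.05,.06)):
    s=P[(P[:,2]>lo)&(P[:,2]<hi)]; print(lo,len(s),np.median(s,0).round(4)); u=s[:,:2]@f;v=s[:,:2]@g
    print(np.percentile(u,[2,50,98]).round(4),np.percentile(v,[2,50,98]).round(4))
    s0=s
    if lo==.09: c=np.array([np.percentile(u,[2,98]).mean(),np.percentile(v,[2,98]).mean()]); t=c[0]*f+c[1]*g; print("tab",t)
# board yaw from edges: rays at board plane
hsv=cv2.cvtColor(z["im"],cv2.COLOR_RGB2HSV)
L=[];Rr=[]
for y in range(160,330,4):
    r=np.nonzero((hsv[y,270:400,1]>110)&(hsv[y,270:400,0]<20))[0]+270
    L.append((r.min(),y));Rr.append((r.max(),y))
for E in(L,Rr):
    Q=onplane("wrist",E,.053,st); v=cv2.fitLine(Q[:,:2].astype(np.float32),cv2.DIST_HUBER,0,.01,.01).ravel(); print(v,np.arctan2(-v[0]*np.sign(v[1]),abs(v[1])))
plan([t[0],t[1],.10],f,1,bot.read_state())
E
```

```text
0.09 545 [0.4937 0.1145 0.0978]
[0.4927 0.5037 0.515 ] [0.0431 0.0561 0.0669]
tab [0.49389009 0.11358717]
0.064 2138 [0.5004 0.049  0.072 ]
[0.489  0.5024 0.5167] [-0.0688 -0.0099  0.0671]
0.05 5158 [0.5032 0.0542 0.053 ]
[0.4627 0.5108 0.5469] [-0.085  -0.005   0.0742]
[ 0.10804129 -0.9941464   0.44030094  0.06657462] 0.1082526
[ 0.12111416 -0.9926386   0.5593089   0.04830254] 0.12141224
world d [  22.4  -33.3 -130.9] twist -0.21
[1, np.float64(-35.7), np.float64(18.6), np.float64(130.8), np.float64(-0.21)]
```

Emit:
jog_arm(motion=[[0.4,-18,9,20,0],[0.2,-18,9.5,25,0],[0,0,0,30,0],[0,0,0,30,0],[0,0,0,25,0],[0,0,0,15,0],[0,0,0,11,0],[0,0,0,0,0],[0,0,0,0,0]])

```text
time: 2.23
tool_pos: [0.494, 0.1141, 0.0752]
tcp_rot: [-2.089, -2.345, 0.001]
wrist_force: [-0.4, -0.2, 0.5]
width: 0.504
grip_force: 0.0
```

Emit:
jog_arm(motion=[[-1,0,0,0,0],[-1,0,0,0,0],[-1,0,0,0,0],[-1,0,0,0,0],[-1,0,0,0,0],[-1,0,0,0,0]], force=30)

```text
time: 2.73
tool_pos: [0.4953, 0.1137, 0.0769]
tcp_rot: [2.091, 2.343, 0.003]
wrist_force: [-2.1, -0.1, 6.2]
width: 0.248
grip_force: 34.3
```

Emit:
jog_arm(motion=[[-1,-6,0,0,0],[-1,-9,0,-0.3,0],[-1,-9,0,-0.3,0],[-1,-9,0,-0.3,0],[-1,-9,0,-0.3,0],[-1,-9,0,-0.3,0],[-1,-9,0,-0.3,0],[-1,-9,0,-0.3,0],[-1,-6,0,0,0],[-1,0,0,0,0]])

```text
time: 3.57
tool_pos: [0.5035, 0.04, 0.0769]
tcp_rot: [-2.094, -2.339, -0.007]
wrist_force: [3.3, 12.1, -0.3]
width: 0.253
grip_force: 33.4
```

Emit:
jog_arm(motion=[[-1,-3,0,0,0],[-1,-3,0,0,0],[-1,0,0,0,0]])

```text
time: 3.82
tool_pos: [0.5036, 0.0388, 0.0757]
tcp_rot: [-2.092, -2.334, -0.015]
wrist_force: [5.6, 29.2, -8.8]
width: 0.254
grip_force: 32.4
```

Emit:
jog_arm(motion=[[-1,3,0,0,0],[0,2,0,0,0],[0.2,0,0,0,0],[0.2,0,0,0,0],[0.2,0,0,-30,0],[1,10,0,-40,0],[1,20,0,-40,0],[1,20,0,-30,0],[1,0,0,0,0],[1,0,0,0,0]])

```text
time: 4.65
tool_pos: [0.4992, 0.086, 0.2173]
tcp_rot: [2.088, 2.342, 0.006]
wrist_force: [-0.0, -1.3, -0.9]
width: 1.002
grip_force: 0.0
```

```bash
python3 - <<'E'
from h import *
st=bot.read_state()
im,d=bot.read_camera("wrist"); np.savez("w2",im=im,d=d,pos=st["tool_pos"],rot=st["tcp_rot"])
t,_=bot.read_camera("top"); save("w2.png",np.vstack([im[150:],cv2.resize(t[165:225,280:400],(640,320),interpolation=cv2.INTER_CUBIC)]))
print(st["time"],st["tool_pos"],axes(st).round(3))
E
```

```text
4.65 [0.499162   0.08602837 0.21728908] [[-0.114  0.993  0.006]
 [ 0.993  0.114 -0.   ]
 [-0.001  0.005 -1.   ]]
```

View pics/w2.png

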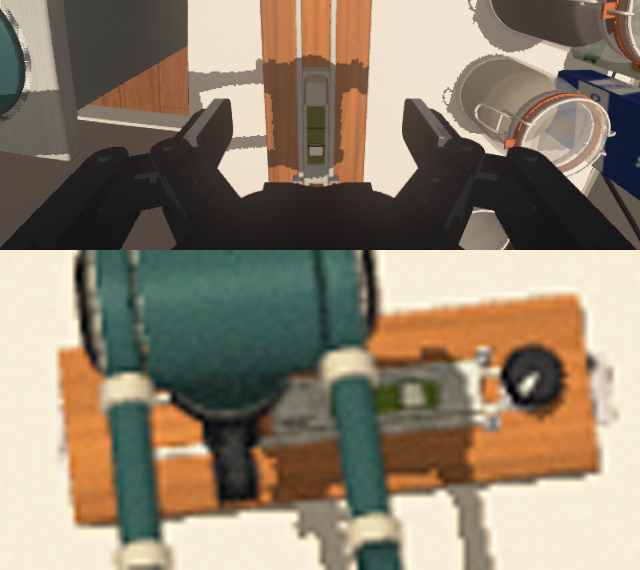

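The level bar now touches the two stops, at about (488,355) and (492,422) in the lower crop, and the knob is at (532,378). Next I'll measure the knob position and q6.

```bash
python3 - <<'E'
from h import *
f=np.array([.993,.117]);g=np.array([-.117,.993])
z=np.load("w2.npz");st={"tool_pos":z["pos"],"tcp_rot":z["rot"]};d=z["d"]
px=[(x,y) for y in range(195,330) for x in range(290,350)]
P=ondepth("wrist",px,d,st); s=P[(P[:,2]>.09)&(P[:,2]<.12)]
c=[np.percentile(s[:,:2]@f,[2,98]).mean(),np.percentile(s[:,:2]@g,[2,98]).mean()];print("tab uv",c,s[:,2].max())
z=np.load("top0.npz");im,d=z["im"],z["d"]
px=[(x,y) for y in range(175,205) for x in range(365,395)]
P=ondepth("top",px,d); s=P[(P[:,2]>.105)&(P[:,2]<.15)];print("knob top",len(s),np.median(s,0), s.min(0),s.max(0))
k=s[:,:2].min(0)/2+s[:,:2].max(0)/2; print(k, k@f,k@g)
st=bot.read_state();print(st["q"].round(3))
E
```

```text
tab uv [np.float64(0.5034495887014665), np.float64(-0.01804725328658456)] 0.1025091728443776
knob top 114 [ 0.52044933 -0.11293234  0.12347255] [ 0.50126334 -0.13242719  0.10766659] [ 0.54307898 -0.09458959  0.13244784]
[ 0.52217116 -0.11350839] 0.5052354812259353 -0.17380786013267024
[ 1.210e-01 -4.900e-02  1.982e+00 -1.000e-03  1.210e+00  8.000e-03]
```

```bash
python3 - <<'E'
from h import *
a=np.radians(6.6+50)
plan([.5206,-.1118,.20],(np.cos(a),np.sin(a)),8)
E
```

```text
world d [  23.9 -197.   -13.6] twist -50.11
[1, np.float64(-24.8), np.float64(0.2), np.float64(1.7), np.float64(-6.26)]
[1, np.float64(-24.7), np.float64(-2.5), np.float64(1.7), np.float64(-6.26)]
[1, np.float64(-24.3), np.float64(-5.2), np.float64(1.7), np.float64(-6.26)]
[1, np.float64(-23.5), np.float64(-7.8), np.float64(1.7), np.float64(-6.26)]
[1, np.float64(-22.5), np.float64(-10.3), np.float64(1.7), np.float64(-6.26)]
[1, np.float64(-21.3), np.float64(-12.7), np.float64(1.7), np.float64(-6.26)]
[1, np.float64(-19.8), np.float64(-15.0), np.float64(1.7), np.float64(-6.26)]
[1, np.float64(-18.0), np.float64(-17.0), np.float64(1.7), np.float64(-6.26)]
```

Emit:
jog_arm(motion=[[1,-25,0,1.7,-6.3],[1,-25,-2.5,1.7,-6.3],[1,-24,-5,1.7,-6.3],[1,-23.5,-8,1.7,-6.3],[1,-22.5,-10,1.7,-6.3],[1,-21,-12.5,1.7,-6.2],[1,-20,-15,1.7,-6.2],[1,-18,-17,1.7,-6.2],[1,0,0,0,0],[1,0,0,0,0]])

```text
time: 5.58
tool_pos: [0.5202, -0.1122, 0.1983]
tcp_rot: [-0.909, -3.002, 0.001]
wrist_force: [0.0, -0.1, -0.4]
width: 0.999
grip_force: 0.0
```

```bash
python3 - <<'E'
from h import *
st=bot.read_state()
im,d=bot.read_camera("wrist"); save("w3.png",im); np.savez("w3",im=im,d=d,pos=st["tool_pos"],rot=st["tcp_rot"])
print(st["time"],st["tool_pos"],axes(st).round(3))
E
```

```text
5.5833 [ 0.52016745 -0.11220793  0.19832992] [[-0.832  0.555 -0.005]
 [ 0.555  0.832  0.001]
 [ 0.005 -0.002 -1.   ]]
```

View pics/w3.png

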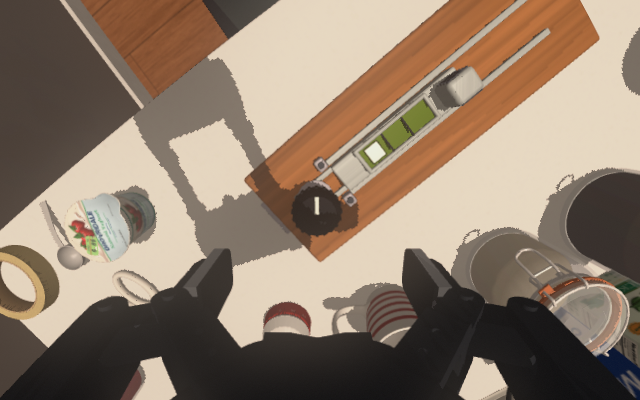

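The wrist view shows the knob at (317,208), the bar's toe touching the stops at (320,163) and (350,200), and the vial at (400,130) with its bubble at (374,151).

```bash
python3 - <<'E'
from h import *
z=np.load("w3.npz");st={"tool_pos":z["pos"],"tcp_rot":z["rot"]};im,d=z["im"],z["d"]
m=(im.max(2)<60).astype(np.uint8);m[:165]=0;m[243:]=0;m[:,:285]=0;m[:,350:]=0
m=cv2.morphologyEx(m,cv2.MORPH_CLOSE,np.ones((7,7)))
c=max(cv2.findContours(m,0,1)[0],key=cv2.contourArea);(x,y),r=cv2.minEnclosingCircle(c);print(x,y,r,cv2.contourArea(c)/np.pi/r/r)
k=ondepth("wrist",[(x,y)],d,st)[0];print(k)
k=onplane("wrist",[(x,y)],.117,st)[0]
px=[(a,b) for b in range(175,243) for a in range(285,350)]
P=ondepth("wrist",px,d,st); s=P[(P[:,2]>.122)&(P[:,2]<.14)];print(len(s),s.min(0),s.max(0),np.median(s,0))
print(k); print("tool shift mm",axes(st).T@(k-st["tool_pos"])*1000)
E
```

```text
316.14300537109375 210.61045837402344 24.975317001342773 0.9060429500131171
[ 0.51578176 -0.11152986  0.12621333]
1431 [ 0.50145626 -0.130307    0.1220195 ] [ 0.53688528 -0.0955933   0.12704855] [ 0.518425   -0.11296674  0.12447664]
[ 0.5180986  -0.11312523  0.117     ]
tool shift mm [ 0.83213705 -1.76535387 81.33799244]
```

Emit:
jog_arm(motion=[[0.6,0.5,-1.5,20,0],[0.6,0,0,25,0],[0.5,0,0,25,0],[0.5,0,0,20,0],[0.5,0,0,10,0],[0.5,0,0,5,0],[0.5,0,0,0,0]])

```text
time: 6.22
tool_pos: [0.5197, -0.1108, 0.0947]
tcp_rot: [-0.902, -3.007, 0.0]
wrist_force: [0.1, 0.3, -0.6]
width: 0.751
grip_force: 0.0
```

Emit:
jog_arm(motion=[[-1,0,0,0,0],[-1,0,0,0,0],[-1,0,0,0,0],[-1,0,0,0,0],[-1,0,0,0,0],[-1,0,0,0,0]], force=40)

```text
time: 6.72
tool_pos: [0.5212, -0.1126, 0.0971]
tcp_rot: [0.902, 3.007, -0.002]
wrist_force: [-2.9, -4.5, 1.2]
width: 0.452
grip_force: 40.0
```

Emit:
jog_arm(motion=[[-1,-0.3,-0.3,2.5,0],[-1,-0.3,-0.3,2.5,0],[-1,-0.3,-0.3,2.5,0],[-1,-0.3,-0.3,2.5,0],[-1,-0.3,-0.3,2.5,0],[-1,-0.3,-0.3,2.5,0],[-1,0,0,0,0],[-1,0,0,0,0]])

```text
time: 7.38
tool_pos: [0.5221, -0.1147, 0.0819]
tcp_rot: [0.903, 3.007, -0.0]
wrist_force: [-1.3, -3.3, 6.2]
width: 0.45
grip_force: 40.2
```

Emit:
jog_arm(motion=[[-1,0,0,2.5,0],[-1,0,0,2.5,0],[-1,0,0,0,0],[-1,0,0,0,0]])

```text
time: 7.72
tool_pos: [0.5222, -0.1148, 0.0774]
tcp_rot: [0.902, 3.007, -0.001]
wrist_force: [-3.7, -5.1, 7.7]
width: 0.453
grip_force: 40.5
```

Emit:
jog_arm(motion=[[-1,0,0,0,0],[-1,0,0,0,0],[-1,0,0,0,0],[-1,0,0,0,0],[-1,0,0,0,0],[-1,0,0,0,0],[-1,0,0,0,0],[-1,0,0,0,0],[-1,0,0,0,0],[-1,0,0,0,0]])

```text
time: 8.55
tool_pos: [0.5222, -0.1148, 0.0776]
tcp_rot: [0.902, 3.007, -0.001]
wrist_force: [-3.9, -4.6, 8.0]
width: 0.452
grip_force: 40.5
```

Emit:
jog_arm(motion=[[-1,0,0,0,0],[-1,0,0,0,0],[-1,0,0,0,0],[-1,0,0,0,0],[-1,0,0,0,0],[-1,0,0,0,0],[-1,0,0,0,0],[-1,0,0,0,0]])

```text
time: 9.22
tool_pos: [0.5222, -0.1148, 0.0776]
tcp_rot: [0.902, 3.007, -0.001]
wrist_force: [-4.7, -5.3, 8.0]
width: 0.454
grip_force: 40.5
```

```bash
python3 - <<'E'
from h import *
st=bot.read_state()
im,d=bot.read_camera("wrist"); save("w4.png",im); np.savez("w4",im=im,d=d,pos=st["tool_pos"],rot=st["tcp_rot"])
print(st["time"],st["tool_pos"],st["wrist_force"])
E
```

```text
9.2167 [ 0.52223016 -0.11481669  0.07756205] [-4.65867222 -5.31358144  7.96930856]
```

View pics/w4.png

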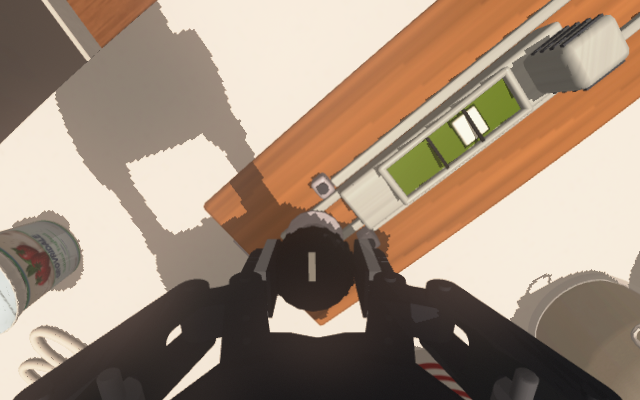

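The bubble, at about (470,126), straddles the tab-side line at (472,124). The other line is at (438,153). So the knob end is too low, as expected.

```bash
cat > bub.py <<'E'
from h import *
g=np.array([-.117,.993])
def bubble(im,st,hint):
    """hint: tab grip world xy at stops; returns bubble offset from line midpoint (mm, + to knob)"""
    # sample the vial along g in a rectified strip, by projecting a world grid at z=.068
    c,Rm,o=pose("wrist",st)
    f=np.array([.993,.117]); s=np.arange(-.045,.045,.0005); w=np.arange(-.009,.0091,.0005)
    base=hint-g*.060
    G=np.array([[*(base-g*a+f*b),.068] for b in w for a in s])
    uv,_=cv2.projectPoints((G-o)@Rm,np.zeros(3),np.zeros(3),K(c),np.array(c["dist"],float))
    mp=uv.reshape(len(w),len(s),2).astype(np.float32)
    return s,cv2.remap(im,mp[...,0],mp[...,1],cv2.INTER_LINEAR)
TAB=np.array([.5034*.993+.018*.117,.5034*.117-.018*.993])
def measure(im,st):
    s,t=bubble(im,st,TAB); h=cv2.cvtColor(t,cv2.COLOR_RGB2HSV).astype(int)
    k=slice(9,28)
    white=((h[k,:,1]<90)&(h[k,:,2]>150)).mean(0); dark=(h[k,:,2]<75).mean(0); green=((h[k,:,1]>120)&(h[k,:,2]>75)).mean(0)
    return s*1000,white,dark,green,t
E
python3 - <<'E'
from bub import *
z=np.load("w4.npz");st={"tool_pos":z["pos"],"tcp_rot":z["rot"]}
s,w,dk,gr,t=measure(z["im"],st)
for i in range(0,len(s),2): print(s[i],w[i:i+2].mean().round(2),dk[i:i+2].mean().round(2),gr[i:i+2].mean().round(2),end=" | ")
save("strip.png",cv2.resize(t,None,fx=4,fy=4))
E
```

```text
-45.0 0.0 0.0 0.0 | -44.0 0.0 0.0 0.0 | -43.0 0.0 0.0 0.0 | -41.99999999999999 0.0 0.0 0.0 | -40.99999999999999 0.0 0.0 0.0 | -39.99999999999999 0.0 0.0 0.0 | -38.99999999999999 0.0 0.0 0.0 | -37.99999999999999 0.0 0.0 0.0 | -36.99999999999999 0.95 0.0 0.0 | -35.99999999999999 1.0 0.0 0.0 | -34.99999999999999 1.0 0.0 0.0 | -33.999999999999986 0.5 0.0 0.0 | -32.999999999999986 0.0 0.0 0.0 | -31.999999999999986 0.0 0.03 0.08 | -30.999999999999986 0.0 0.24 0.76 | -29.999999999999986 0.0 0.0 1.0 | -28.999999999999986 0.0 0.0 1.0 | -27.999999999999982 0.0 0.0 1.0 | -26.999999999999982 0.0 0.0 1.0 | -25.999999999999982 0.0 0.0 1.0 | -24.999999999999982 0.0 0.0 1.0 | -23.99999999999998 0.0 0.0 1.0 | -22.99999999999998 0.0 0.0 1.0 | -21.99999999999998 0.0 0.0 1.0 | -20.99999999999998 0.0 0.0 1.0 | -19.999999999999975 0.0 0.0 1.0 | -18.999999999999975 0.0 0.0 1.0 | -17.999999999999975 0.0 0.0 1.0 | -16.999999999999975 0.0 0.0 1.0 | -15.999999999999973 0.0 0.0 1.0 | -14.999999999999972 0.0 0.0 1.0 | -13.999999999999972 0.0 0.0 0.74 | -12.99999999999997 1.0 0.0 0.0 | -11.99999999999997 1.0 0.0 
[... 1142 characters left out ...]
0006 0.0 0.0 1.0 | 24.000000000000064 0.0 0.0 1.0 | 25.000000000000064 0.0 0.0 1.0 | 26.000000000000064 0.0 0.0 1.0 | 27.000000000000064 0.0 0.0 1.0 | 28.000000000000068 0.0 0.0 1.0 | 29.000000000000068 0.0 0.0 1.0 | 30.000000000000068 0.0 0.0 1.0 | 31.000000000000068 0.0 0.0 1.0 | 32.00000000000007 0.0 0.0 1.0 | 33.00000000000007 0.0 0.0 1.0 | 34.00000000000007 0.0 0.0 1.0 | 35.00000000000007 0.0 0.0 1.0 | 36.00000000000007 0.0 0.0 1.0 | 37.00000000000007 0.0 0.0 1.0 | 38.00000000000008 0.0 0.0 1.0 | 39.00000000000008 0.0 0.0 1.0 | 40.00000000000008 0.16 0.0 0.5 | 41.00000000000008 1.0 0.0 0.0 | 42.00000000000008 1.0 0.0 0.0 | 43.00000000000008 1.0 0.0 0.0 | 44.00000000000008 0.53 0.0 0.0 |
```

Line midpoint is at 3.9 mm and the bubble centre at −6.2 mm, so it is 10.1 mm too far towards the tab. That calls for about 0.92 rad (53°) clockwise.

Emit:
jog_arm(motion=[[-1,0,0,0,5],[-1,0,0,-0.3,5.5],[-1,0,0,-0.3,5.5],[-1,0,0,-0.3,5.5],[-1,0,0,-0.3,5.5],[-1,0,0,-0.3,5.5],[-1,0,0,-0.3,5.5],[-1,0,0,-0.3,5.5],[-1,0,0,-0.3,5.5],[-1,0,0,0,4]])

```text
time: 10.1
tool_pos: [0.523, -0.1151, 0.0805]
tcp_rot: [2.152, 2.283, 0.002]
wrist_force: [-3.7, -3.4, 9.2]
width: 0.45
grip_force: 40.5
```

Emit:
jog_arm(motion=[[-1,0,0,0,0],[-1,0,0,0,0],[-1,0,0,0,0],[-1,0,0,0,0],[-1,0,0,0,0],[-1,0,0,0,0],[-1,0,0,0,0],[-1,0,0,0,0],[-1,0,0,0,0],[-1,0,0,0,0]])

```text
time: 10.93
tool_pos: [0.523, -0.115, 0.0804]
tcp_rot: [2.148, 2.287, 0.002]
wrist_force: [-3.5, -4.0, 8.3]
width: 0.45
grip_force: 40.5
```

Emit:
jog_arm(motion=[[-1,0,0,0,0],[-1,0,0,0,0],[-1,0,0,0,0],[-1,0,0,0,0],[-1,0,0,0,0],[-1,0,0,0,0],[-1,0,0,0,0],[-1,0,0,0,0],[-1,0,0,0,0],[-1,0,0,0,0]])

```text
time: 11.77
tool_pos: [0.523, -0.115, 0.0804]
tcp_rot: [2.148, 2.287, 0.002]
wrist_force: [-3.5, -3.9, 8.9]
width: 0.454
grip_force: 40.5
```

```bash
cat > m.py <<'E'
from bub import *
import sys
st=bot.read_state()
im,d=bot.read_camera("wrist"); save(sys.argv[1],im)
s,w,dk,gr,t=measure(im,st)
print(st["time"],st["tool_pos"],st["wrist_force"])
for n,a in(("bubble",s[w>.5]),("line",s[dk>.4])): print(n,a.round(1))
E
python3 m.py w5.png
```

```text
11.7667 [ 0.52300666 -0.11502921  0.08042554] [-3.45790378 -3.93600357  8.8544833 ]
bubble [-4.  -3.5 -3.  -2.5 -2.  -1.5 -1.  -0.5  0.   0.5  1.   1.5  2.   2.5
  3.   3.5  4.   4.5  5.   5.5  6.   6.5  7.   7.5  8.   8.5  9.   9.5
 40.5 41.  41.5 42.  42.5 43.  43.5 44.  44.5]
line [-45.  -44.5 -44.  -43.5 -43.  -42.5 -42.  -41.5 -41.  -40.5 -40.  -39.5
 -39.  -38.5 -38.  -37.5 -37.  -36.5 -36.  -35.5 -35.  -34.5 -34.  -33.5
 -33.  -32.5 -32.  -31.5 -31.  -30.5 -30.  -29.5 -29.  -28.5 -28.   -7.5]
```

View pics/w5.png

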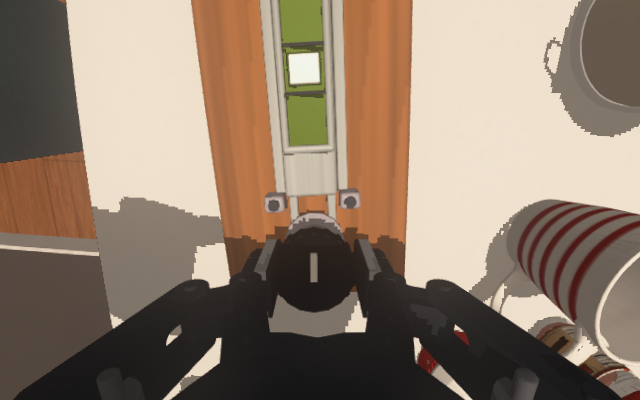

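The bubble, at (304,69), sits between the lines at rows 44 and 95, about 1 mm from the middle. The bar's end touches the stops at (275,203) and (349,199), and the knob is held down with about 8.5 N.

```bash
python3 -c "
from workcell import bot
print(bot.finish_job())"
```

```text
the job is handed in; nothing more can be done
None
```

I handed the job in at about 12 s of robot time: the level looks to be against its stops, the knob is gripped and held down with about 8.5 N, and the bubble is between the lines, about 1 mm from the middle; the verdict was not shown.

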